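# Clear a spent column out of the column heater

### The arm

A 6-joint arm with a two-finger parallel gripper is mounted at the origin on the work surface. World frame = base frame: x ahead of the robot, y to its left, z up, the work surface at z = 0. Lengths are in m, angles in rad, forces in N, time in s.
With the tool pointing down it reaches from about 0.35 to 0.8 m from the base axis. Payload 7.3 kg.
Tool frame: the origin (TCP) lies on the mounting face of the last link; the fingertips stand 173 mm ahead of it and the grasp point (between the pads) lies 155 mm ahead of it (tips_ahead is the distance from the TCP to the fingertips, in m); z points along the fingers, y is the line along which they close (so a half turn about z gives the same grasp; the last joint's range is limited). The gripper opens to 85 mm and grips with 20 to 120 N. Pads are 22 mm wide; open, the fingers measure 114 mm over their backs; the gripper's body (76 mm by 85 mm) begins 54 mm behind the grasp point. The pads swing forward as they close: fully open they stand 13 mm farther back than shut.
Start: joints at [0.96, 0.342, 1.524, -0, 1.275, -0.146], TCP at [0.235, 0.469, 0.405] pointing down, gripper open.
Joint ranges: [-2.53, 2.53], [-0.77, 2.02], [0.04, 2.7], [-1, 4.14], [0.28, 2.66], [-3.11, 3.11]. Speed limits (rad/s): [2.57, 2.57, 3.14, 3.14, 3.14, 3.14].

### API

Orientations are given as a unit quaternion [x, y, z, w].
In Python, from cell import * gives the robot as it stands. The module is installed in compiled form; this text tells all that it offers.
- The arm moves only by the tool play_rows, never from a script. Its argument "moves" is a list that holds one entry, the list of rows, each a list of 7 numbers: the shift along the tool's x, y, z in cm, then the turn, a rotation vector about the tool's x, y, z in rad, then the closure in counts, from 0 (fully open) to 255 (shut). A call has 1 to 8 rows; each row is the pose to reach, as a shift and turn from the pose commanded when the call began, along the tool's axes at that moment; what a row does not reach only later rows make up. A row lasts 1/8 s, in which the tool goes at most 62.5 mm and 10.7 degrees, less where a joint would pass 70% of its speed; a pose out of reach is approached as far as the arm can. A call with a gripper value outside its range is refused whole. The fingers move at their own pace and stop on an object; the grip force is fixed at half the most. Time passes only in rows, so rows that repeat a pose let the fingers close. It gives the time, the measured TCP pose, the force, the opening and the grip force at its end, in the units of the state.
- observe(): the state, without advancing time (a new reading comes with each control period).
- camera(name): name is "scene" or "top" or "wrist"; returns the picture (420x560x3 uint8, red, green, blue); there is no depth.
- get_calibration(name): a dict with "fx", "fy", "cx", "cy" (pixels), "rvec" (rotation vector, rad) and "tvec" (3), from world to camera coordinates, as OpenCV has them. Camera axes: x right, y down, z forward; pixel columns grow to the right and rows downward; lengths in m; the calibration is good to about 2 mm. The wrist camera is an equidistant fisheye: a pixel r from the principal point sees the ray r / f radians off the axis. A picture is of the moment at which its call begins: read the wrist's pose just before it. get_calibration takes no time and is no camera call; for the wrist camera it gives the pose at the moment of the call.
- close_job(): hands the job in; it is judged then, once.
Trained networks look in the newest picture that a camera, given by its name, has taken for a name from the list of things; names that differ only in an ending like _2 or _b are one class to them, and where a whole thing is asked for, a point or a joint stands for the part that bears it (a point fixed in the world has none). Each returns a list of dicts, best first, with "score" (0 to 1); they miss things now and then, are a little off and sometimes report something else, mostly with a low value. They report only what shows in the picture. A call takes as long as a camera call.
- masks_of(target, camera): "mask" (420x560 bool, what is visible of it) and "xy" ([column, row] in pixels, amid what is visible of it).
- pinpoint(target, camera): "xy" ([column, row] in pixels: a listed point, or the origin of a listed thing).
The state is a dict: "time_s": time; "joints": joint angles; "qd": joint speeds; "joint_efforts": joint torques, N m; "tcp_pos": TCP position; "ee_rot": TCP orientation; "wrist_force": force on the tool from outside, world axes, zero at the start; "moment": the same for the moment, N m; "opening": finger opening in m; "grip_force": force on a finger pad.
Only numpy, scipy, OpenCV 4.12 (cv2) and the standard library are available. Lean on these libraries where they do the work, as an engineer would, in place of code of your own. Each camera call takes 0.05 s, during which the arm holds its last target. There are 200 camera calls.

### The job

Clear the spent column, the one without a finger-tight plug standing out of its bore, out of the two-bore column heater: draw the sprung ejector slide of its bore forward to the stop so that the column's front end comes out, and let the slide spring back. Draw the column right out by that front end, lay it flat on the rubber mat and let go of it, then take it again by its middle and drop it from low down into the wire basket, wholly inside. Leave the plugged column in its bore, and don't shove the basket about or disturb the beaker, the vial or the spanner.

Things in the scene. Friction and masses are not known exactly. Their poses are not given: they have to be found in the camera images.
- heater: column heater, white block with a grey control section, fixed to the bench, 240 (x) x 150 (y) x 75 mm high; the grey section, y from -146 to -76 mm, is 80 mm high. Origin: on the bench under the middle of the white block. Its front face, x = -120 mm, looks along its -x. Two roofed blind bores open in that face; two ejector slides with upright fins run along x on its top
- bore_l (a point): centre of the mouth of the bore at heater y = +30 mm, in the front face, 45 mm above the bench; 24 x 24 mm square, floor 35 mm above the bench; axes as the heater's (out of the bore is -x)
- bore_r (a point): centre of the mouth of the other bore, at heater y = -30 mm; the same otherwise
- ejector_l (a joint): sprung ejector slide of bore_l, m: 0 home, 0.045 drawn forward (heater -x) to its stop. A spring draws it home with 3 N at 0 and 8.5 N at the stop; let go, it runs home by itself. Its pusher, behind the column, takes the column forward with it: at the stop the column's front end stands 40 mm out of the heater, and stays out when the slide runs home
- ejector_r (a joint): the same for bore_r
- ejector_l_grip (a point): grip point in the fin of ejector_l: upright steel fin on top of the heater, 14 mm thick (heater y), 22 mm long (heater x), top 115 mm above the bench, free height 34 mm, to be taken across its thickness from above; this point is 102 mm above the bench, at heater x = 0 when home; it moves with the slide
- ejector_r_grip (a point): the same for ejector_r
- column: the spent column, bare steel, 120 to 225 g, 170 mm long along its x: tube 13 mm in diameter, at each end a fitting 25 mm long, 20 x 20 mm square. Origin: middle of the tube, on its axis. It starts in one of the bores, -x end to the front, 3 mm inside the mouth, nothing standing out. Lying flat, its axis is 10 mm above what it lies on
- column_front (a point): centre of the front end fitting, 72.5 mm from the middle along the column's -x; where to take it when it stands out of the bore
- column_back (a point): centre of the back end fitting, 72.5 mm from the middle along the column's +x
- kept_column: the good column in the other bore: of the same make, but with a round finger-tight steel plug, 15 mm in diameter, that stands out about 31 mm in front of the heater. Origin: middle of its tube. To be left where it is
- mat: black rubber mat on the bench in front of the heater, 220 (x) x 180 (y) x 3 mm, fixed. Origin: centre of its underside
- basket: steel wire basket for spent columns, loose on the bench, 0.6 kg, 240 (x) x 140 (y) x 70 mm high, walls 3 mm, inner floor 4 mm above the bench. Origin: centre of its underside. An old short column (100 mm) already lies in it along its -y side
- beaker: glass beaker, 68 mm in diameter, 90 mm high, a bystander. Origin: centre of its underside
- vial: standing capped glass vial, 22.5 mm in diameter, 76 mm high, a bystander. Origin: centre of its underside
- spanner: steel spanner 170 mm long lying flat on the bench, 8 mm high, a bystander. Origin: its middle, underside

How it is judged:
On the way, in this order (a step that is already met when the one before it is completed fails the run):
1. the spent column's ejector slide is drawn forward to its stop (within 5 mm) and the column's front end stands at least 25 mm out of the heater (value of joint any of ejector_l, ejector_r above 0.04 m and x of column_front in the frame of heater below -0.1325 m), for 0.05 s.
2. the column is drawn right out of the heater by its front end: gripped within 60 mm of the middle of its front fitting, its back end clear of the bore, the slides back home (x of column_back in the frame of heater below -0.133 m and contact force between the fingers and column above 0.5 N and distance between the grasp point and column_front below 0.06 m and value of joint each of ejector_l, ejector_r below 0.005 m), for 0.05 s.
3. the column lies flat on the mat, its middle over the mat, at rest and let go (contact force between column and mat above 0.3 N and contact force between the fingers and column below 0.05 N and height (world z) of each of column_front, column_back below 0.025 m and x of column in the frame of mat between -0.11 and 0.11 m and y of column in the frame of mat between -0.09 and 0.09 m and linear speed of column below 0.05 m/s), for 0.2 s.
4. the column is taken up again by its middle: gripped within 45 mm of its middle, both ends clear of the mat (contact force between the fingers and column above 0.5 N and distance between the grasp point and column below 0.045 m and height (world z) of each of column_front, column_back above 0.03 m), for 0.2 s.
At the end, for the whole second after the job is handed in: The spent column lies at rest in the basket, both end fittings inside its walls with their centres less than 60 mm above its underside; the basket stands level on the bench; both ejector slides are home (within 5 mm); the plugged column is within 10 mm of where it was (x of column_front in the frame of basket between -0.12 and 0.12 m and x of column_back in the frame of basket between -0.12 and 0.12 m and y of column_front in the frame of basket between -0.07 and 0.07 m and y of column_back in the frame of basket between -0.07 and 0.07 m and z of each of column_front, column_back in the frame of basket below 0.06 m and angle between basket's own z axis and vertical below 0.1 rad and linear speed of column below 0.03 m/s and angular speed of column below 0.5 rad/s and value of joint each of ejector_l, ejector_r below 0.005 m and distance of kept_column from where it was at the start of the episode below 0.01 m); the robot touches nothing.
It fails at once if the plugged column is moved more than 10 mm (distance of kept_column from where it was at the start of the episode above 0.01 m).
It fails at once if the column is dropped from a height or thrown (faster than 1.6 m/s) (linear speed of column above 1.6 m/s).
It fails at once if the basket is tipped or shoved more than 50 mm (angle between basket's own z axis and vertical above 0.35 rad or distance of basket from where it was at the start of the episode above 0.05 m).
It fails at once if the beaker, the vial or the spanner is shifted more than 30 mm or knocked over (distance of any of beaker, vial, spanner from where it was at the start of the episode above 0.03 m or angle between any of beaker, vial's own z axis and vertical above 0.4 rad).
It also fails if it takes over 64 s, if anything falls off the work surface, if the arm or the gripper's body presses on something with over 40 N, if the wrist force passes 120 N, or if a joint passes its speed limit or range.

## Working session

There is one attempt and no reset: what is moved stays moved. The work goes in short steps, Python scripts to look and compute and a tool call to move; the robot and the scene stay as the last step left them, time stands still between calls to the robot, and variables do not carry over. Pictures are saved under pics/ and viewed, at most 12 in all, crops included, and the job is handed in when it is done.

Besides the shell and the picture viewer there is one more tool, called after "Call:" as name(argument=value, ...), one argument or row to a line, values as JSON. play_rows: Moves the arm, as the interface text tells. Its arguments: {"type":"object","properties":{"moves":{"type":"array"}},"required":["moves"]}

```bash
mkdir -p pics; cat > h.py <<'E'
from cell import *
import numpy as np, cv2, json
from scipy.spatial.transform import Rotation as R
def snap(n,f=None):
    im=camera(n)
    if f: cv2.imwrite('pics/'+f,cv2.cvtColor(im,cv2.COLOR_RGB2BGR))
    return im
def ray(n,xy,cal=None):
    c=cal or get_calibration(n); Rm=R.from_rotvec(np.ravel(c['rvec'])).as_matrix(); t=np.ravel(c['tvec'])
    a=(xy[0]-c['cx'])/c['fx']; b=(xy[1]-c['cy'])/c['fy']
    if n=='wrist':
        r=np.hypot(a,b); s=np.sin(r)/max(r,1e-9); d=np.array([a*s,b*s,np.cos(r)])
    else: d=np.array([a,b,1.])
    return -Rm.T@t, Rm.T@d
def atz(n,xy,z,cal=None):
    o,d=ray(n,xy,cal); return o+d*(z-o[2])/d[2]
def proj(n,P,cal=None):
    c=cal or get_calibration(n); p=R.from_rotvec(np.ravel(c['rvec'])).apply(np.atleast_2d(P))+np.ravel(c['tvec'])
    if n=='wrist':
        r=np.hypot(p[:,0],p[:,1]); th=np.arctan2(r,p[:,2]); k=th/np.maximum(r,1e-9)
        q=p[:,:2]*k[:,None]
    else: q=p[:,:2]/p[:,2:]
    return q*[c['fx'],c['fy']]+[c['cx'],c['cy']]
def st():
    s=observe(); print(s['time_s'],np.round(s['tcp_pos'],4),np.round(s['ee_rot'],4),'F',np.round(s['wrist_force'],1),'op',s['opening'],'g',s['grip_force'],'q',np.round(s['joints'],2)); return s
def totool(P,yaw=None):
    """shift in tool axes (cm) bringing the grasp point to P"""
    s=observe(); r=R.from_quat(s['ee_rot']); g=np.array(s['tcp_pos'])+r.apply([0,0,.155])
    return np.round(100*r.inv().apply(np.array(P)-g),2)
E
python3 - <<'E'
from h import *
st()
Z={'heater':0,'bore_l':.045,'bore_r':.045,'ejector_l_grip':.102,'ejector_r_grip':.102,'column':.045,'kept_column':.045,'mat':0,'basket':0,'beaker':0,'vial':0,'spanner':0}
for n in ('scene','top'):
    snap(n,n+'.png')
    for k,z in Z.items():
        print(n,k,[(round(d['score'],2),np.round(d['xy'],0).tolist(),np.round(atz(n,d['xy'],z)[:2],3).tolist()) for d in pinpoint(k,n)[:2]])
E
```

```text
0.0 [0.2352 0.4692 0.404 ] [ 2.303e-01  9.731e-01 -7.000e-04 -3.000e-04] F [0.3 0.1 0.1] op 0.08542480583346711 g 0.0 q [ 0.96  0.34  1.53  0.    1.28 -0.15]
scene heater [(0.73, [337.0, 192.0], [0.502, 0.297])]
scene bore_l [(0.87, [291.0, 182.0], [0.444, 0.178]), (0.71, [302.0, 194.0], [0.507, 0.165])]
scene bore_r [(0.87, [291.0, 182.0], [0.444, 0.178]), (0.71, [302.0, 194.0], [0.507, 0.165])]
scene ejector_l_grip [(0.58, [332.0, 156.0], [0.473, 0.293])]
scene ejector_r_grip [(0.67, [341.0, 164.0], [0.517, 0.288])]
scene column []
scene kept_column []
scene mat [(0.77, [243.0, 239.0], [0.53, -0.034])]
scene basket [(0.58, [125.0, 277.0], [0.497, -0.325])]
scene beaker [(0.56, [301.0, 294.0], [0.767, -0.04])]
scene vial [(0.83, [240.0, 317.0], [0.746, -0.183])]
scene spanner [(0.82, [290.0, 272.0], [0.694, -0.014])]
top heater [(0.63, [160.0, 288.0], [0.495, 0.297])]
top bore_l [(0.9, [204.0, 303.0], [0.445, 0.189]), (0.59, [211.0, 280.0], [0.495, 0.168])]
top bore_r [(0.9, [204.0, 303.0], [0.445, 0.189]), (0.59, [211.0, 280.0], [0.495, 0.168])]
top ejector_l_grip [(0.58, [148.0, 300.0], [0.464, 0.3]), (0.53, [209.0, 280.0], [0.49, 0.164])]
top ejector_r_grip [(0.72, [154.0, 272.0], [0.523, 0.283])]
top column []
top kept_column []
top mat [(0.82, [298.0, 257.0], [0.526, -0.044]), (0.45, [151.0, 273.0], [0.532, 0.317])]
top basket [(0.69, [280.0, 193.0], [0.692, -0.022]), (0.67, [410.0, 252.0], [0.502, -0.32])]
top beaker [(0.68, [286.0, 164.0], [0.768, -0.046])]
top vial [(0.51, [343.0, 165.0], [0.747, -0.193])]
top spanner [(0.97, [283.0, 192.0], [0.694, -0.029])]
```

View pics/scene.png

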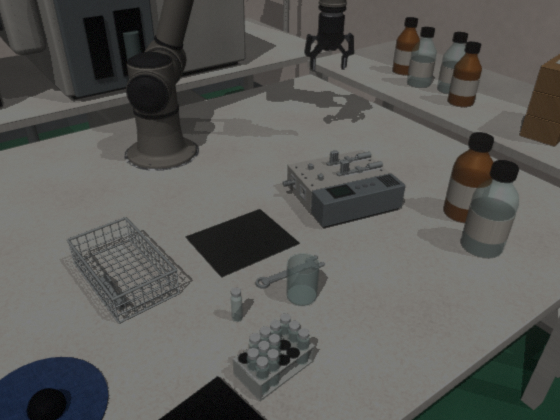

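View pics/top.png

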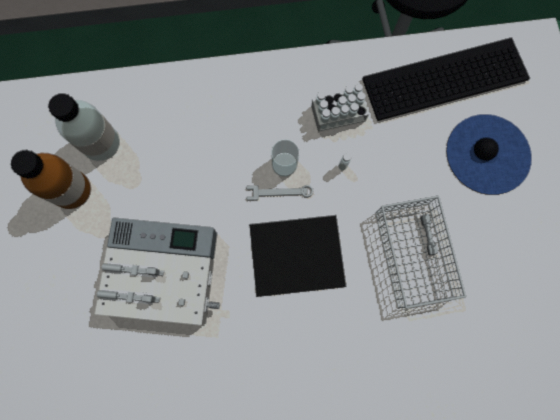

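The plug stands out at top pixel (213,305), which is the lower-x bore (bore_l). The spent column is therefore in bore_r, on the grey-section side, with its fin near (152,272). The mat, basket (old column on its far-right side), beaker, vial and spanner match the detections. Next I'll move over the heater for a close look.

Call:
play_rows(
  moves=[
    [[-33.5, -7.7, 0, 0, 0, 1.2, 0], [-33.5, -7.7, 0, 0, 0, 1.2, 0], [-33.5, -7.7, 0, 0, 0, 1.2, 0], [-33.5, -7.7, 0, 0, 0, 1.2, 0], [-33.5, -7.7, 0, 0, 0, 1.2, 0], [-33.5, -7.7, 0, 0, 0, 1.2, 0], [-33.5, -7.7, 0, 0, 0, 1.2, 0], [-33.5, -7.7, 0, 0, 0, 1.2, 0]],
  ],
)

```text
time_s: 2.3
tcp_pos: [0.5005, 0.2499, 0.4046]
ee_rot: [0.74, 0.673, -0.0, -0.0]
wrist_force: [0.0, 1.0, 0.4]
opening: 0.0857
grip_force: 0.0
```

```bash
python3 - <<'E'
from h import *
st()
n='wrist'; cal=get_calibration(n); snap(n,'w1.png'); print(-R.from_rotvec(np.ravel(cal['rvec'])).as_matrix().T@np.ravel(cal['tvec']))
Z={'heater':0,'bore_l':.045,'bore_r':.045,'ejector_l_grip':.102,'ejector_r_grip':.102,'mat':0}
for k,z in Z.items():
    print(n,k,[(round(d['score'],2),np.round(d['xy'],0).tolist(),np.round(atz(n,d['xy'],z,cal)[:2],4).tolist()) for d in pinpoint(k,n)[:2]])
for c,nn in ((cal,n),(None,'top')):
    if nn=='top': snap('top')
    for k in ('heater','mat','basket'):
        m=masks_of(k,nn)
        if m:
            cs=max(cv2.findContours(m[0]['mask'].astype('uint8'),0,2)[0],key=cv2.contourArea)
            z={'heater':.076,'mat':.003,'basket':.07}[k]
            P=np.array([atz(nn,p[0],z,c)[:2] for p in cs]).astype('float32')
            print(nn,k,round(m[0]['score'],2),cv2.minAreaRect(P))
E
```

```text
2.3 [0.5005 0.2499 0.4046] [ 7.396e-01  6.731e-01 -1.000e-04 -1.000e-04] F [0.  1.  0.4] op 0.08568876004798523 g 0.0 q [0.33 0.41 1.43 0.   1.31 0.42]
[0.50848812 0.3322425  0.37322302]
wrist heater [(0.78, [278.0, 136.0], [0.4976, 0.3007])]
wrist bore_l [(0.72, [236.0, 246.0], [0.4402, 0.189]), (0.71, [290.0, 254.0], [0.4999, 0.174])]
wrist bore_r [(0.72, [236.0, 246.0], [0.4402, 0.189]), (0.71, [290.0, 254.0], [0.4999, 0.174])]
wrist ejector_l_grip [(0.87, [241.0, 146.0], [0.4693, 0.3046])]
wrist ejector_r_grip [(0.95, [312.0, 153.0], [0.5277, 0.2929])]
wrist mat [(0.56, [323.0, 359.0], [0.5343, -0.0361])]
wrist heater 0.93 ((0.53294837474823, 0.2907649874687195), (0.24257513880729675, 0.22128678858280182), 76.90782165527344)
wrist mat 0.91 ((0.5330761075019836, -0.00930340588092804), (0.16624735295772552, 0.1809881180524826), 88.12020111083984)
top heater 0.69 ((0.5241038799285889, 0.24928756058216095), (0.18690605461597443, 0.22638757526874542), 78.5390396118164)
top mat 0.84 ((0.5315996408462524, -0.0432940348982811), (0.2231411635875702, 0.1825091391801834), 88.99435424804688)
top basket 0.75 ((0.4982161223888397, -0.3196205198764801), (0.24339543282985687, 0.16126303374767303), 2.808910846710205)
```

View pics/w1.png

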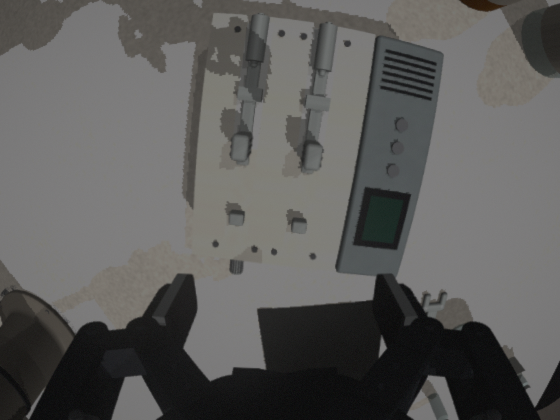

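The wrist picture shows fin_r at (312,153) and fin_l at (241,146). The plug sits at (236,267) under bore_l, and nothing protrudes from the right bore near (290,254). Heater x points at about 77.5°.

Call:
play_rows(
  moves=[
    [[4.5, 2.2, 8.5, 0, 0, 0.124, 120], [4.5, 2.2, 8.5, 0, 0, 0.124, 120], [4.5, 2.2, 8.5, 0, 0, 0.124, 120], [4.5, 2.2, 8.5, 0, 0, 0.124, 120]],
  ],
)

```text
time_s: 3.5
tcp_pos: [0.5265, 0.2928, 0.3209]
ee_rot: [0.78, 0.626, 0.001, 0.0]
wrist_force: [-0.2, -0.2, -0.5]
opening: 0.0451
grip_force: 0.0
```

```bash
python3 - <<'E'
from h import *
st()
n='wrist'; cal=get_calibration(n); snap(n,'w2.png')
Z={'heater':0,'bore_r':.045,'ejector_l_grip':.102,'ejector_r_grip':.102}
for k,z in Z.items():
    print(n,k,[(round(d['score'],2),np.round(d['xy'],0).tolist(),np.round(atz(n,d['xy'],z,cal)[:2],4).tolist()) for d in pinpoint(k,n)[:2]])
m=masks_of('ejector_r_grip',n)
print([(round(d['score'],2),np.round(d['xy'])) for d in m])
print(proj(n,[.527,.2925,.102],cal),totool([.527,.2925,.103]))
E
```

```text
3.5 [0.5265 0.2928 0.3209] [7.798e-01 6.260e-01 6.000e-04 3.000e-04] F [-0.2 -0.2 -0.5] op 0.04511806330131352 g 0.0 q [ 0.38  0.56  1.42 -0.    1.17  0.6 ]
wrist heater [(0.57, [254.0, 199.0], [0.4992, 0.2984])]
wrist bore_r []
wrist ejector_l_grip [(0.9, [194.0, 243.0], [0.4694, 0.3052])]
wrist ejector_r_grip [(0.79, [285.0, 245.0], [0.5269, 0.2918])]
[(0.66, array([284., 215.]))]
[[284.91209401 243.61168713]] [-0.04  0.03  6.29]
```

View pics/w2.png

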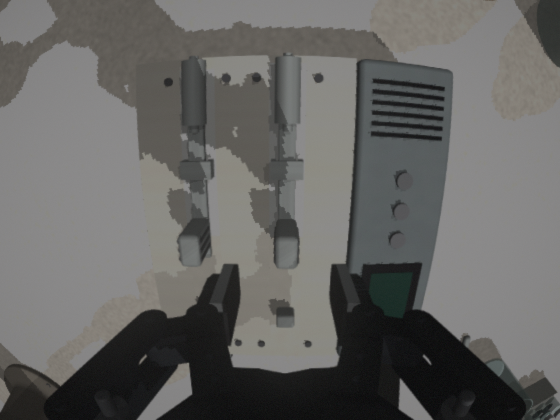

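The fin at (285,245) sits squarely between the fingers. I'll descend, close, and then pull.

Call:
play_rows(
  moves=[
    [[0, 0, 4, 0, 0, 0, 120], [0, 0, 6.2, 0, 0, 0, 120], [0, 0, 6.2, 0, 0, 0, 255], [0, 0, 6.2, 0, 0, 0, 255], [0, 0, 6.2, 0, 0, 0, 255], [0, 0, 6.2, 0, 0, 0, 255], [0, 0, 6.2, 0, 0, 0, 255]],
  ],
)

```text
time_s: 4.68
tcp_pos: [0.5272, 0.2929, 0.2588]
ee_rot: [0.78, 0.626, 0.001, 0.001]
wrist_force: [3.3, -1.3, -3.6]
opening: 0.0133
grip_force: 61.4
```

Call:
play_rows(
  moves=[
    [[-1.2, 0, 0, 0, 0, 0, 255], [-2.4, 0, 0, 0, 0, 0, 255], [-3.5, 0, 0, 0, 0, 0, 255], [-4.3, 0, 0, 0, 0, 0, 255], [-4.6, 0, 0, 0, 0, 0, 255], [-4.6, 0, 0, 0, 0, 0, 255], [-4.6, 0, 0, 0, 0, 0, 255]],
  ],
)

```text
time_s: 5.55
tcp_pos: [0.5171, 0.2493, 0.2588]
ee_rot: [0.78, 0.626, 0.003, -0.0]
wrist_force: [4.7, 6.5, -5.8]
opening: 0.013
grip_force: 61.2
```

```bash
python3 - <<'E'
from h import *
st()
n='top'; im=snap(n); cv2.imwrite('pics/t2.png',cv2.resize(cv2.cvtColor(im[200:360,70:250],4),None,fx=3,fy=3))
for k in ('column_front','bore_r','ejector_r_grip'):
    print([(round(d['score'],2),np.round(d['xy'],0).tolist(),np.round(atz(n,d['xy'],.045)[:2],4).tolist()) for d in pinpoint(k,n)[:2]])
E
```

```text
5.55 [0.5171 0.2493 0.2588] [ 7.801e-01  6.257e-01  2.600e-03 -3.000e-04] F [ 4.7  6.5 -5.8] op 0.013036477331891528 g 61.153128147125244 q [0.32 0.58 1.57 0.   0.98 0.53]
[(0.57, [222.0, 280.0], [0.4899, 0.1434])]
[(0.87, [208.0, 304.0], [0.4393, 0.1796]), (0.56, [209.0, 279.0], [0.4974, 0.1724])]
[(0.57, [171.0, 273.0], [0.5218, 0.259]), (0.39, [413.0, 254.0], [0.4933, -0.3132])]
```

View pics/t2.png

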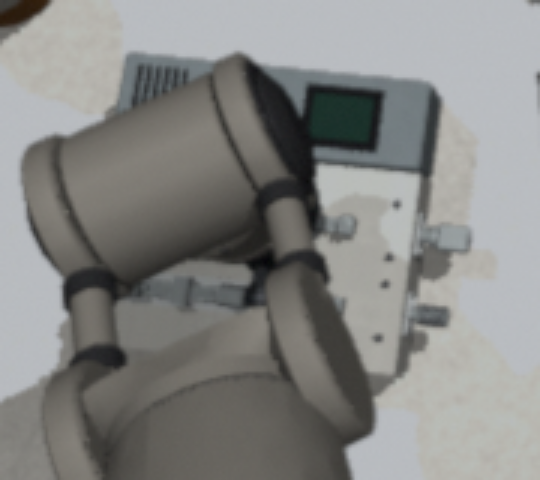

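The column's front end stands out at crop pixel (455,238), beside the plug at (430,315). I'll guide the slide home, open, and rise.

Call:
play_rows(
  moves=[
    [[1.5, 0, 0, 0, 0, 0, 255], [3.0, 0, 0, 0, 0, 0, 255], [4.3, 0, 0, 0, 0, 0, 255], [4.5, 0, 0, 0, 0, 0, 255], [4.5, 0, 0, 0, 0, 0, 120], [4.5, 0, 0, 0, 0, 0, 120], [4.5, 0, 0, 0, 0, 0, 120], [4.5, 0, -5, 0, 0, 0, 120]],
  ],
)

```text
time_s: 6.75
tcp_pos: [0.5252, 0.2916, 0.3048]
ee_rot: [0.78, 0.626, -0.004, -0.001]
wrist_force: [-0.2, 0.9, -0.1]
opening: 0.0451
grip_force: 0.0
```

Call:
play_rows(
  moves=[
    [[-3, 0, -4, 0, 0, 0, 120], [-7, 0, -4, 0, 0, 0, 120], [-10, 0, -4, 0, 0, 0, 120], [-10, 0, -4, 0, 0, 0, 120]],
  ],
)

```text
time_s: 7.25
tcp_pos: [0.5042, 0.1929, 0.3483]
ee_rot: [0.781, 0.625, 0.0, 0.0]
wrist_force: [0.7, 0.2, 0.2]
opening: 0.0454
grip_force: 0.0
```

```bash
python3 - <<'E'
from h import *
st()
n='wrist'; cal=get_calibration(n); snap(n,'w3.png')
Z={'heater':0,'bore_r':.045,'column_front':.045,'ejector_l_grip':.102,'ejector_r_grip':.102}
for k,z in Z.items():
    print(n,k,[(round(d['score'],2),np.round(d['xy'],0).tolist(),np.round(atz(n,d['xy'],z,cal)[:2],4).tolist()) for d in pinpoint(k,n)[:2]])
print(proj(n,[.495,.1485,.045],cal),totool([.495,.1485,.045]))
E
```

```text
7.25 [0.5042 0.1929 0.3483] [7.806e-01 6.250e-01 1.000e-04 1.000e-04] F [0.7 0.2 0.2] op 0.04536565383259191 g 0.0 q [ 0.22  0.42  1.57 -0.    1.15  0.44]
wrist heater [(0.83, [254.0, 89.0], [0.4982, 0.2987])]
wrist bore_r [(0.81, [220.0, 224.0], [0.443, 0.1878]), (0.58, [285.0, 225.0], [0.5007, 0.1734])]
wrist column_front [(0.89, [282.0, 252.0], [0.4917, 0.1488])]
wrist ejector_l_grip [(0.81, [198.0, 81.0], [0.4709, 0.3058])]
wrist ejector_r_grip [(0.94, [286.0, 79.0], [0.5275, 0.2922]), (0.32, [500.0, 311.0], [0.6897, 0.0593])]
[[285.27709322 251.18471986]] [-4.78  0.07 14.75]
```

View pics/w3.png

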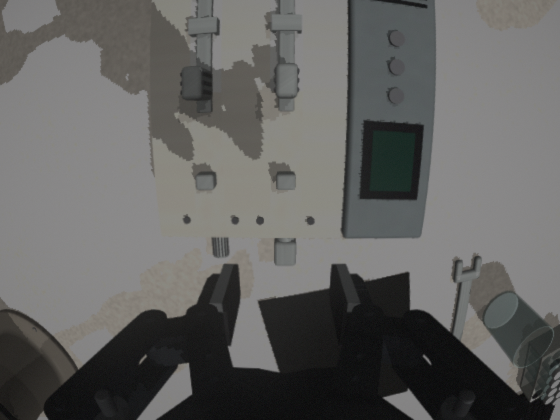

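The slide is home and the front end protrudes at (285,252), within 1 mm of the predicted centre line. Descending to grip it.

Call:
play_rows(
  moves=[
    [[-4.9, 0.1, 3, 0, 0, 0, 120], [-4.9, 0.1, 8, 0, 0, 0, 120], [-4.9, 0.1, 12, 0, 0, 0, 120], [-4.9, 0.1, 14.6, 0, 0, 0, 120], [-4.9, 0.1, 14.6, 0, 0, 0, 120], [-4.9, 0.1, 14.6, 0, 0, 0, 255], [-4.9, 0.1, 14.6, 0, 0, 0, 255], [-4.9, 0.1, 14.6, 0, 0, 0, 255]],
  ],
)

```text
time_s: 8.55
tcp_pos: [0.4954, 0.1467, 0.2029]
ee_rot: [0.78, 0.626, 0.001, 0.001]
wrist_force: [-0.4, 0.9, 2.7]
opening: 0.0187
grip_force: 60.7
```

Call:
play_rows(
  moves=[
    [[-1, 0, 0, 0, 0, 0, 255], [-2.5, 0, 0, 0, 0, 0, 255]],
  ],
)

```text
time_s: 8.8
tcp_pos: [0.4894, 0.1215, 0.202]
ee_rot: [0.78, 0.626, 0.001, 0.0]
wrist_force: [-0.1, 2.1, 2.5]
opening: 0.0191
grip_force: 60.7
```

Call:
play_rows(
  moves=[
    [[-3, 0, 0, 0, 0, 0, 255], [-6.5, 0, 0, 0, 0, 0, 255], [-10, 0, 0, 0, 0, 0, 255], [-13.5, 0, 0, 0, 0, 0, 255], [-14, 0, 0, 0, 0, 0, 255], [-14, 0, 0, 0, 0, 0, 255]],
  ],
)

```text
time_s: 9.55
tcp_pos: [0.4588, -0.0152, 0.2015]
ee_rot: [0.78, 0.625, -0.0, -0.0]
wrist_force: [-0.4, 0.4, -0.9]
opening: 0.019
grip_force: 60.2
```

```bash
python3 - <<'E'
from h import *
st()
snap('scene','s2.png'); snap('top')
for n in('scene','top'):
  for k,z in (('column_front',.045),('column_back',.045),('column',.045),('ejector_r_grip',.102)):
    print(n,k,[(round(d['score'],2),np.round(d['xy'],0).tolist(),np.round(atz(n,d['xy'],z)[:2],4).tolist()) for d in pinpoint(k,n)[:2]])
print(totool([.514,-.114,.023]))
E
python3 -c "
import cv2;i=cv2.imread('pics/s2.png')[120:320,160:420];cv2.imwrite('pics/s2c.png',cv2.resize(i,None,fx=3,fy=3))"
```

```text
9.55 [ 0.4588 -0.0152  0.2015] [ 7.803e-01  6.254e-01 -3.000e-04 -4.000e-04] F [-0.4  0.4 -0.9] op 0.01900385376106036 g 60.18771171569824 q [-0.2   0.51  1.94  0.    0.69  0.02]
scene column_front [(0.56, [232.0, 207.0], [0.4553, -0.0182])]
scene column_back [(0.68, [259.0, 203.0], [0.4772, 0.0482]), (0.63, [286.0, 198.0], [0.4984, 0.1186])]
scene column [(0.67, [259.0, 203.0], [0.4788, 0.048]), (0.56, [293.0, 179.0], [0.4332, 0.1928])]
scene ejector_r_grip [(0.75, [343.0, 159.0], [0.5029, 0.3078])]
top column_front []
top column_back [(0.57, [227.0, 280.0], [0.4886, 0.1313])]
top column [(0.62, [153.0, 270.0], [0.5341, 0.2998])]
top ejector_r_grip [(0.73, [151.0, 269.0], [0.53, 0.291]), (0.28, [207.0, 306.0], [0.4348, 0.1749])]
[-8.55  7.49  2.37]
```

View pics/s2c.png

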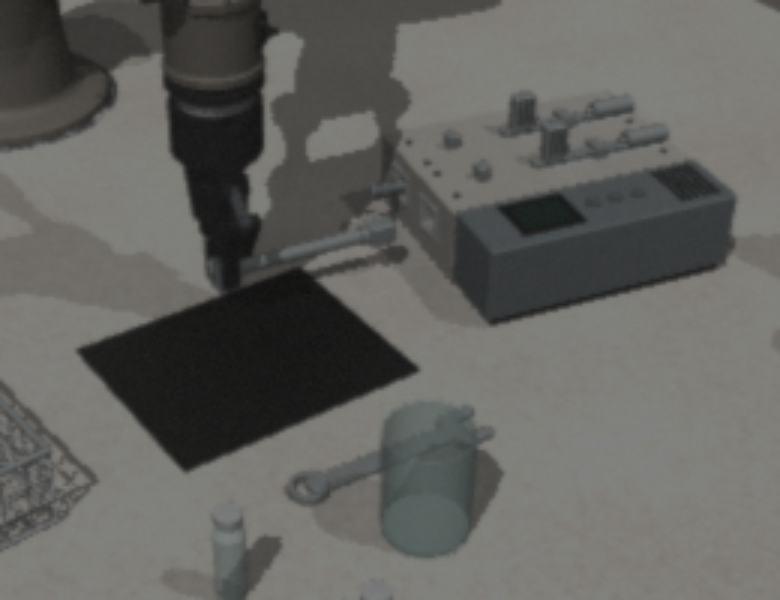

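The column is fully out and level, held at its front fitting at crop (225,270), with its back end at (380,230) in front of the bore. Now I'll lay it on the mat.

Call:
play_rows(
  moves=[
    [[-3, 2.6, 0, 0, 0, 0, 255], [-6, 5.2, 0, 0, 0, 0, 255], [-8.5, 7.4, 0, 0, 0, 0, 255], [-8.5, 7.4, 1, 0, 0, 0, 255], [-8.5, 7.4, 2, 0, 0, 0, 255], [-8.5, 7.4, 2.4, 0, 0, 0, 255], [-8.5, 7.4, 2.4, 0, 0, 0, 255], [-8.5, 7.4, 2.4, 0, 0, 0, 255]],
  ],
)

```text
time_s: 11.05
tcp_pos: [0.5131, -0.1132, 0.1777]
ee_rot: [0.78, 0.626, 0.0, -0.0]
wrist_force: [-0.7, 0.6, -1.4]
opening: 0.0192
grip_force: 60.2
```

Call:
play_rows(
  moves=[
    [[0, 0, 0.2, 0, 0, 0, 255], [0, 0, 0.2, 0, 0, 0, 140], [0, 0, 0.2, 0, 0, 0, 120], [0, 0, 0.2, 0, 0, 0, 120], [0, 0, -2, 0, 0, 0, 120], [0, 0, -6, 0, 0, 0, 120], [7, 0, -12, 0, 0, 0, 120], [7, 0, -16, 0, 0, 0, 120]],
  ],
)

```text
time_s: 12.05
tcp_pos: [0.5279, -0.0442, 0.3371]
ee_rot: [0.78, 0.626, -0.001, -0.001]
wrist_force: [1.1, -1.1, 0.2]
opening: 0.0453
grip_force: 0.0
```

```bash
python3 - <<'E'
from h import *
st()
n='wrist'; cal=get_calibration(n); snap(n,'w4.png')
for k,z in (('column_front',.013),('column_back',.013),('column',.013),('mat',0),('basket',0)):
    print(n,k,[(round(d['score'],2),np.round(d['xy'],0).tolist(),np.round(atz(n,d['xy'],z,cal)[:2],4).tolist()) for d in pinpoint(k,n)[:2]])
n='top'; snap(n,'t3.png')
for k,z in (('column_front',.013),('column_back',.013),('column',.013),('basket',0)):
    print(n,k,[(round(d['score'],2),np.round(d['xy'],0).tolist(),np.round(atz(n,d['xy'],z)[:2],4).tolist()) for d in pinpoint(k,n)[:2]])
E
```

```text
12.05 [ 0.5279 -0.0442  0.3371] [ 0.7797  0.6262 -0.0008 -0.0013] F [ 1.1 -1.1  0.2] op 0.04534791021126653 g 0.0 q [-0.23  0.42  1.61  0.    1.12 -0.01]
wrist column_front [(0.79, [283.0, 266.0], [0.51, -0.1133])]
wrist column_back [(0.93, [287.0, 117.0], [0.5448, 0.0285])]
wrist column [(0.66, [284.0, 194.0], [0.5274, -0.0401]), (0.28, [441.0, 135.0], [0.6885, -0.014])]
wrist mat [(0.7, [287.0, 187.0], [0.5304, -0.0374])]
wrist basket [(0.43, [290.0, 188.0], [0.5333, -0.0393])]
top column_front [(0.81, [326.0, 257.0], [0.5161, -0.1113]), (0.46, [205.0, 307.0], [0.4353, 0.192])]
top column_back [(0.8, [265.0, 255.0], [0.5393, 0.0351]), (0.72, [344.0, 165.0], [0.7414, -0.192])]
top column [(0.63, [147.0, 299.0], [0.4722, 0.3273]), (0.58, [299.0, 258.0], [0.5217, -0.0444])]
top basket [(0.74, [415.0, 253.0], [0.4998, -0.3318]), (0.42, [159.0, 290.0], [0.4894, 0.3])]
```

View pics/w4.png

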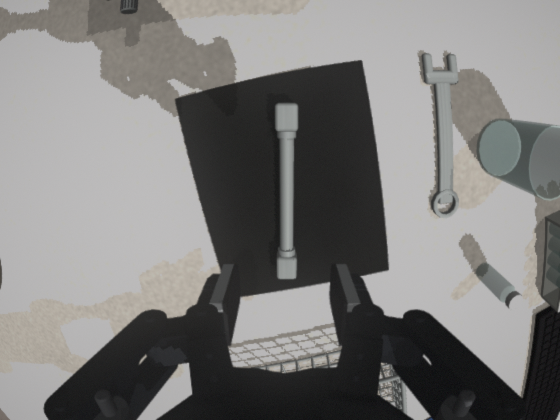

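The column lies flat on the mat from (287,117) to (286,266), midway at about (286,190) and aligned with the tool. Taking it by the middle.

Call:
play_rows(
  moves=[
    [[0.3, 0, 5, 0, 0, 0, 120], [0.3, 0, 10, 0, 0, 0, 120], [0.3, 0, 14, 0, 0, 0, 120], [0.3, 0, 16, 0, 0, 0, 120], [0.3, 0, 16, 0, 0, 0, 120], [0.3, 0, 16, 0, 0, 0, 255], [0.3, 0, 16, 0, 0, 0, 255], [0.3, 0, 16, 0, 0, 0, 255]],
  ],
)

```text
time_s: 13.6
tcp_pos: [0.5289, -0.0428, 0.177]
ee_rot: [0.78, 0.626, 0.0, 0.0]
wrist_force: [0.4, -0.2, 0.3]
opening: 0.0105
grip_force: 58.6
```

Call:
play_rows(
  moves=[
    [[0, 0, 0, 0, 0, 0, 255], [0, 0, -2, 0, 0, 0, 255], [0, 0, -6, 0, 0, 0, 255], [0, 0, -10, 0, 0, 0, 255], [0, 0, -13, 0, 0, 0, 255], [0, 0, -13, 0, 0, 0, 255]],
  ],
)

```text
time_s: 14.35
tcp_pos: [0.5292, -0.0427, 0.3087]
ee_rot: [0.78, 0.626, 0.001, 0.002]
wrist_force: [0.0, -1.0, -1.4]
opening: 0.0104
grip_force: 58.7
```

```bash
python3 - <<'E'
from h import *
st()
for n in ('scene','wrist','top'):
  snap(n)
  for k,z in (('column_front',.133),('column_back',.133),('basket',0)):
    print(n,k,[(round(d['score'],2),np.round(d['xy'],0).tolist(),np.round(atz(n,d['xy'],z)[:2],4).tolist()) for d in pinpoint(k,n)[:2]])
  c=cv2
  for d in masks_of('basket',n)[:1]:
    cs=np.vstack(cv2.findContours(d['mask'].astype('uint8'),0,2)[0])
    np.save('bm_%s.npy'%n,d['mask']); 
# fit basket pose: silhouette hull of box vs mask in scene & top
from scipy.optimize import minimize
M={n:np.load('bm_%s.npy'%n) for n in('scene','top')}
B=np.array([[x,y,z] for x in(-.12,.12) for y in(-.07,.07) for z in(0,.07)])
def hull(n,p):
    c,s=np.cos(p[2]),np.sin(p[2]); W=B@np.array([[c,s,0],[-s,c,0],[0,0,1]])+[p[0],p[1],0]
    m=np.zeros((420,560),'uint8'); cv2.fillConvexPoly(m,cv2.convexHull((proj(n,W)*16).astype('int32')),1,shift=4); return m
def cost(p):
    t=0
    for n in M:
        h=hull(n,p); m=np.zeros((420,560),'uint8'); cs=np.vstack(cv2.findContours(M[n].astype('uint8'),0,2)[0]); cv2.fillConvexPoly(m,cv2.convexHull(cs),1)
        t+=1-(h&m).sum()/(h|m).sum()
    return t
r=min((minimize(cost,[.499,-.328,a],method='Nelder-Mead',options=dict(initial_simplex=np.array([.499,-.328,a])+np.vstack([np.zeros(3),np.diag([.01,.01,.08])]))) for a in (-.15,0,.15)),key=lambda r:r.fun)
print(r.x,r.fun)
im=cv2.cvtColor(camera('top'),4); W=None
p=r.x; c,s=np.cos(p[2]),np.sin(p[2]); rim=np.array([[-.12,-.07,.07],[.12,-.07,.07],[.12,.07,.07],[-.12,.07,.07]])@np.array([[c,s,0],[-s,c,0],[0,0,1]])+[p[0],p[1],0]
cv2.polylines(im,[proj('top',rim).astype('int32')],True,(0,0,255)); rim[:,2]=0
cv2.polylines(im,[proj('top',rim).astype('int32')],True,(0,255,0))
cv2.imwrite('pics/t4.png',cv2.resize(im[180:340,230:490],None,fx=3,fy=3))
E
```

```text
14.35 [ 0.5292 -0.0427  0.3087] [0.7798 0.626  0.0015 0.0018] F [ 0.  -1.  -1.4] op 0.01044654852096113 g 58.652188181877136 q [-0.23  0.45  1.65  0.    1.04 -0.01]
scene column_front [(0.59, [207.0, 192.0], [0.4825, -0.0985])]
scene column_back [(0.75, [268.0, 184.0], [0.5333, 0.0371])]
scene basket [(0.61, [126.0, 277.0], [0.497, -0.3232]), (0.33, [303.0, 194.0], [0.455, 0.2105])]
wrist column_front []
wrist column_back [(0.84, [282.0, 129.0], [0.5433, 0.0295])]
wrist basket [(0.62, [513.0, 153.0], [0.7664, -0.0388])]
top column_front [(0.64, [338.0, 254.0], [0.5077, -0.1215])]
top column_back [(0.47, [267.0, 246.0], [0.5436, 0.0281]), (0.23, [415.0, 251.0], [0.4927, -0.2889])]
top basket [(0.93, [413.0, 251.0], [0.5041, -0.3276]), (0.17, [284.0, 163.0], [0.772, -0.0433])]
[ 0.49795802 -0.32837715  0.03493493] 0.04705759819649313
```

View pics/t4.png

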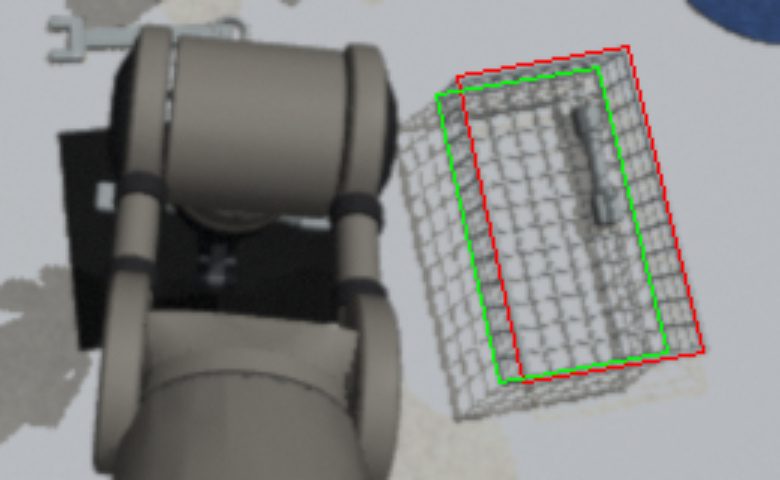

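The column is lifted and level, and the basket rim (red) and base (green) overlay fits well. The old column lies on its right (-y) side. I'll carry the column over at height, turned along the basket.

Call:
play_rows(
  moves=[
    [[-3.5, 0.3, 0, 0, 0, 0.17, 255], [-7, 0.6, 0, 0, 0, 0.34, 255], [-10.5, 1, 0, 0, 0, 0.51, 255], [-14, 1.4, 0, 0, 0, 0.68, 255], [-17.5, 1.7, 0, 0, 0, 0.85, 255], [-21, 2, 0, 0, 0, 1.02, 255], [-24.5, 2.4, 0, 0, 0, 1.19, 255], [-26.6, 2.6, 0, 0, 0, 1.32, 255]],
  ],
)

```text
time_s: 16.15
tcp_pos: [0.4963, -0.3097, 0.3067]
ee_rot: [1.0, 0.013, 0.0, 0.0]
wrist_force: [-0.0, 0.1, -1.6]
opening: 0.0106
grip_force: 58.6
```

Call:
play_rows(
  moves=[
    [[0, 0, 0, 0, 0, 0, 255], [0, 0, 0, 0, 0, 0, 255]],
  ],
)

```text
time_s: 16.4
tcp_pos: [0.4967, -0.3074, 0.3066]
ee_rot: [1.0, 0.017, -0.0, -0.0]
wrist_force: [-0.4, 0.9, -1.6]
opening: 0.0106
grip_force: 58.6
```

```bash
python3 - <<'E'
from h import *
s=st(); r=R.from_quat(s['ee_rot']); print('tool x angle',np.degrees(np.arctan2(*r.apply([1,0,0])[[1,0]])),totool([.497,-.308,.04]))
n='wrist'; cal=get_calibration(n); im=cv2.cvtColor(snap(n),4)
for k,z in (('column_front',.145),('column_back',.145),('basket',0)):
    print(n,k,[(round(d['score'],2),np.round(d['xy'],0).tolist(),np.round(atz(n,d['xy'],z,cal)[:2],4).tolist()) for d in pinpoint(k,n)[:2]])
p=[.498,-.328,.035]; c,s_=np.cos(p[2]),np.sin(p[2])
rim=np.array([[-.12,-.07,.07],[.12,-.07,.07],[.12,.07,.07],[-.12,.07,.07]])@np.array([[c,s_,0],[-s_,c,0],[0,0,1]])+[p[0],p[1],0]
cv2.polylines(im,[proj(n,rim,cal).astype('int32')],True,(0,0,255)); cv2.imwrite('pics/w5.png',im)
E
```

```text
16.4 [ 0.4967 -0.3074  0.3066] [ 9.998e-01  1.750e-02 -1.000e-04 -4.000e-04] F [-0.4  0.9 -1.6] op 0.010553528161007469 g 58.64293992519379 q [-0.69  0.54  1.49  0.    1.11  0.85]
tool x angle 2.0006726335184166 [ 0.04  0.08 11.16]
wrist column_front []
wrist column_back [(0.81, [283.0, 131.0], [0.5695, -0.3036])]
wrist basket [(0.62, [309.0, 200.0], [0.4992, -0.3279])]
```

View pics/w5.png

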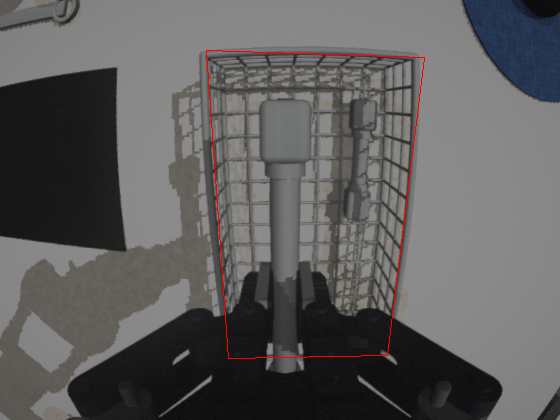

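The rim overlay coincides with the basket. The column hangs at (285,180) well inside, clear of the old one at (358,160). Lowering, releasing, rising.

Call:
play_rows(
  moves=[
    [[0, 0, 3, 0, 0, 0, 255], [0, 0, 6, 0, 0, 0, 255], [0, 0, 9, 0, 0, 0, 255], [0, 0, 10.8, 0, 0, 0, 255], [0, 0, 10.8, 0, 0, 0, 255], [0, 0, 10.8, 0, 0, 0, 255]],
  ],
)

```text
time_s: 17.35
tcp_pos: [0.4971, -0.3083, 0.1999]
ee_rot: [1.0, 0.017, 0.001, 0.001]
wrist_force: [-0.3, -0.6, -1.9]
opening: 0.0104
grip_force: 58.6
```

Call:
play_rows(
  moves=[
    [[0, 0, 0, 0, 0, 0, 160], [0, 0, 0, 0, 0, 0, 160], [0, 0, 0, 0, 0, 0, 160], [0, 0, -3, 0, 0, 0, 160], [0, 0, -8, 0, 0, 0, 160], [0, 0, -14, 0, 0, 0, 160], [0, 0, -18, 0, 0, 0, 160], [0, 0, -18, 0, 0, 0, 160]],
  ],
)

```text
time_s: 18.35
tcp_pos: [0.497, -0.3083, 0.3829]
ee_rot: [1.0, 0.016, 0.003, 0.003]
wrist_force: [-0.5, -0.5, -0.3]
opening: 0.032
grip_force: 0.0
```

```bash
python3 - <<'E'
from h import *
st()
n='wrist'; cal=get_calibration(n); snap(n,'w6.png')
for k,z in (('column_front',.014),('column_back',.014),('basket',0)):
    print(n,k,[(round(d['score'],2),np.round(d['xy'],0).tolist(),np.round(atz(n,d['xy'],z,cal)[:2],4).tolist()) for d in pinpoint(k,n)[:2]])
E
```

```text
18.35 [ 0.497  -0.3083  0.3829] [0.9999 0.0164 0.0031 0.0026] F [-0.5 -0.5 -0.3] op 0.03198736324617207 g 0.0 q [-0.69  0.47  1.39  0.    1.28  0.85]
wrist column_front [(0.65, [281.0, 247.0], [0.4272, -0.3074]), (0.47, [302.0, 182.0], [0.5042, -0.3284])]
wrist column_back [(0.61, [281.0, 120.0], [0.5692, -0.304])]
wrist basket []
```

View pics/w6.png

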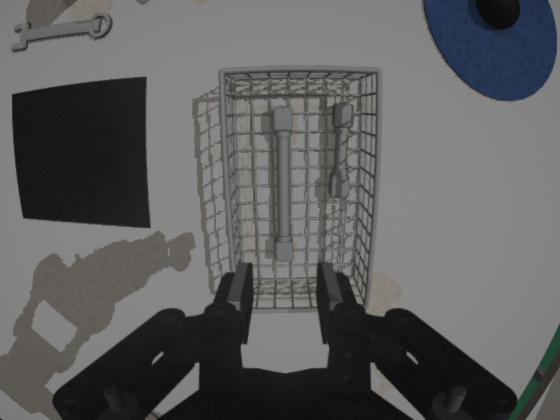

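The column lies flat inside the basket, from (281,120) to (281,247), and the gripper is clear above it. Handing in.

```bash
python3 -c "
from cell import *
print(close_job())"
```

```text
the job is handed in; nothing more can be done
None
```

The spent column (bore_r) lies flat inside the wire basket and the job was handed in after about 18.5 s of the 64 s; no verdict came back, and I did not re-check the heater, plugged column or bystanders with the cameras just before handing in.

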